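# Put the dry infuser back in the tea box

## Task

The washed tea infuser hangs dry on its stand and goes back into the tea box. First take the lid off the box: lift its low end over the stop lip, slide it down out of the grooves and lay it flat on the bare counter with its handle up. Then unhook the infuser by its knob and set it down upright on the box's floor beside the tea tin, letting go only once it stands; leave the teapot, bowl, mug and the tongs on the counter where they are.

Things in the scene. Friction and masses are not known exactly. Their poses are not given: they have to be found in the camera images.
- tea_box: Brown wooden tea box fixed on the counter, 170 long (x) x 190 wide (y); top slopes up to its +x at 0.44 rad (25 deg): low end 110 high at -x (robot side), rear wall 208 high at +x. Origin: centre of underside, z up. Walls: front 10, rear 8, sides 16 thick; floor 8 above the counter. A tea tin (53 diameter, 75 high) stands inside at x=+20, y=+46.
- lip_mid (a point): Top middle of the stop lip across the box's low end, 5 mm above the side ledges that the lid lies on, just in front of the lid's low edge; axes as the box. Over the rear 58 mm of the slope upper rails roof the ledges and make the grooves (8 mm play above the lid, 2 mm at each side); the rest is open above.
- box_free (a point): Point on the tea box's inner floor (8 mm above the counter), the middle of the floor left free by the tin, 32 mm to the box's -y and 12 mm to its -x from the centre. Axes as the box.
- lid_grip (a point): Centre of the lid's handle, a dark wooden batten across the lid: 14 thick (lid's x), 70 long (lid's y), standing 25 high on the upper face, its centre 12 above that face, 40 mm from the lid's low edge. Lid's axes: x up the slope, away from the lip; z normal of its upper face.
- lid_mid (a point): Centre of the loose lid's plate (pale wood, 165 (x) x 170 (y) x 6 mm, 0.16 kg), half-way through its 6 mm; axes as the lid. 3 mm above the counter when laid flat. The low end must rise over 5 mm to pass the lip; the upper rails let the lid tip up about its high edge by 0.15 rad or rise as a whole by 8 mm. The counter between box and stand is bare.
- lid_tail (a point): Middle of the lid's high (far) edge, 82.5 mm along lid's +x from lid_mid; axes as the lid. It is out of the grooves after the lid has slid 51 mm down the slope.
- stand: Fixed drying stand: round marble base (120 diameter, 14 high), a 7 mm steel rod rising at its +x (50 mm) and bent over into a deep hook along its -x. Origin on the counter under the place where the infuser hangs. The rod's level part is 145 mm high at its top; nothing of the stand is higher than the hook's tip.
- hook_tip (a point): Tip of the upturned hook, 170 mm above the counter, 25 mm above the level part, 26 mm to the stand's -x of where the infuser hangs. Axes as the stand. The infuser comes off by rising 28 to 45 mm and then moving 45 mm or more along the stand's -x.
- infuser_grip (a point): Centre of the infuser's upright round wooden knob (22 diameter, 30 high). Below it a narrow bail of two 4 mm wires leads down to a steel cup 54 diameter, 45 high. 130 high overall, 0.12 kg. Knob centre 115 above the cup's underside, knob underside 100. It hangs with the hook's level part between the wires, right under the knob.
- infuser_mid (a point): Middle of the infuser on its axis, 65 mm above the cup's underside; z along its axis, up.
- teapot: White ceramic teapot, closed, 125 diameter, 127 high, spout and handle to its +-y (about 200 over both). Loose; origin at the centre of its foot. Leave it.
- bowl: Orange plastic bowl, 150 diameter, 62 high. Loose; origin at the centre of its foot. Leave it.
- mug: White mug, 78 diameter, 88 high. Loose; origin at the centre of its foot. Leave it.
- tongs_counter: Closed steel tongs, 215 x 26 x 26 mm, lying on the counter along their own x. Loose; origin at the middle of the underside. Leave them. (The same tongs lie on the griddle.)
There are look-alikes about, which are no part of the job. Leave any pink or yellow look-alike of the part that bears infuser_grip alone.

How it is judged:
By the outcome, as a careful person would: the job done as asked, in the order asked, and still so for the second after the job is handed in, with the robot touching nothing.
It also fails if it takes over 72 s, if anything falls off the work surface, if the arm or the gripper's body presses on something with over 40 N, if the wrist force passes 120 N, or if a joint passes its speed limit or range.

## Robot

A 7-joint arm with a two-finger parallel gripper is mounted at the origin on the work surface. World frame = base frame: x ahead of the robot, y to its left, z up, the work surface at z = 0. Lengths are in m, angles in rad, forces in N, time in s.
With the tool pointing down it reaches from about 0.4 to 0.9 m from the base axis. Payload 5.6 kg.
Tool frame: the origin (TCP) lies on the centre line of the jaws, within the pads' length; the fingertips stand 19 mm ahead of it and the grasp point (between the pads) is the TCP (robot.tcp_to_tips is the z of the fingertips in the tool frame, in m); z points along the fingers, x is the direction in which the jaws open and shut, and the axes are right-handed (so a half turn about z gives the same grasp; the last joint's range is limited). The gripper opens to 92 mm and grips with 3 to 60 N. Pads are 20 mm wide; open, the fingers measure 128 mm over their backs; the gripper's body (75 mm by 189 mm) begins 69 mm behind the grasp point.
Start: joints at [-1.293, 0.468, -0.012, 1.603, 0.006, 1.071, -0.056], TCP at [0.205, 0.617, 0.234] pointing down, gripper open.
Joint ranges: [-2.53, 2.53], [-0.31, 2.02], [-1.57, 1.55], [0.28, 2.44], [-1.29, 4.43], [0.15, 1.84], [-2.92, 2.92]. Speed limits (rad/s): [2.57, 2.57, 3.14, 3.14, 3.14, 3.14, 3.14].

## Interface

Orientations are given as a unit quaternion [w, x, y, z].
In Python, from rig import readout, cams, robot gives the robot as it stands.
- The arm moves only by the tool jog_arm, never from a script. Its argument "series" is text: rows parted by semicolons, each of 7 numbers parted by spaces: the opening, from 0 (shut) to 1 (fully open), then the shift along the world's x, y, z in units of 30 mm (1.0 is 30 mm), then the turn, a rotation vector about the world's x, y, z in degrees. In form: grip tx ty tz wx wy wz; .... A call has 1 to 5 rows; each row shifts and turns the pose as measured when the row begins; what a row does not reach is not made up. A row lasts 1/12 s, in which the tool goes at most 41.7 mm and 7.16 degrees, less where a joint would pass 70% of its speed; a pose out of reach is approached as far as the arm can. A call is refused whole if a number of a shift passes 1 or a number of a turn 7.16, either way. A call with a gripper value outside its range is refused whole. The fingers move at their own pace and stop on an object; the grip force is fixed at half the most. Time passes only in rows, so rows that do not move let the fingers close. It gives the time, the measured TCP pose, the force and the opening at its end, in the units of the state.
- readout.sense(): the state, without advancing time (a new reading comes with each control period).
- cams.grab_frame(name): name is "side" or "top"; returns a dict with "pixels" (384x512x3 uint8, red, green, blue), "fx", "fy", "cx", "cy" (pixels), "k1" (the pictures are not rectified: a ray, as slopes to the right and down, at radius r is drawn at 1 + k1 r^2 times it, then the intrinsics apply), "R" (3x3) and "t" (3): a world point X has camera coordinates R X + t. Camera axes: x right, y down, z forward; pixel columns grow to the right and rows downward; lengths in m; the calibration is good to about 2 mm. A picture is of the moment at which its call begins. There is no depth.
- robot.finish_job(): hands the job in, once; it reports no verdict.
The state is a dict: "time": time; "joint_positions": joint angles; "dq": joint speeds; "effort": joint torques, N m; "ee_pos": TCP position; "tcp_rot": TCP orientation; "force": force on the tool from outside, world axes, zero at the start; "torque": the same for the moment, N m; "width": opening from 0.0 (shut) to 1.0 (fully open).
Only numpy, scipy, OpenCV 4.12 (cv2) and the standard library are available. Lean on these libraries where they do the work, as an engineer would, in place of code of your own. Each camera call takes 0.05 s, during which the arm holds its last target. There are 200 camera calls.

## Working session

There is one attempt and no reset: what is moved stays moved. The work goes in short steps, Python scripts to look and compute and a tool call to move; the robot and the scene stay as the last step left them, time stands still between calls to the robot, and variables do not carry over. Pictures are saved under pics/ and viewed, on a budget of 10 in all, crops included, one or two more only if the job needs it, and the job is handed in when it is done.

Besides the shell and the picture viewer there is one more tool, called after "Request:" as name(argument=value, ...), one argument or row to a line, values as JSON. jog_arm: Moves the arm, as the interface text tells. Its arguments: {"type":"object","properties":{"series":{"type":"string"}},"required":["series"]}

```bash
mkdir -p pics
cat > h.py <<'E'
import numpy as np,cv2
from rig import readout,cams,robot
def K(f): return np.array([[f["fx"],0,f["cx"]],[0,f["fy"],f["cy"]],[0,0,1.]]),np.array([f["k1"],0,0,0.])
def ray(f,uv):
    k,d=K(f); p=cv2.undistortPoints(np.array([[uv]],float),k,d)[0,0]
    R=np.array(f["R"]);t=np.array(f["t"]); return -R.T@t, R.T@np.array([p[0],p[1],1])
def onz(f,uv,z):
    c,r=ray(f,uv); return c+r*(z-c[2])/r[2]
def tri(fa,a,fb,b):
    c1,r1=ray(fa,a);c2,r2=ray(fb,b)
    s=np.linalg.lstsq(np.c_[r1,-r2],c2-c1,rcond=None)[0]
    p,q=c1+s[0]*r1,c2+s[1]*r2; return (p+q)/2,np.linalg.norm(p-q)
def proj(f,X):
    k,d=K(f); R=np.array(f["R"]);t=np.array(f["t"])
    return cv2.projectPoints(np.array(X,float).reshape(-1,3),cv2.Rodrigues(R)[0],t,k,d)[0][:,0]
def save(f,n,s=1.5): cv2.imwrite(n,cv2.resize(f["pixels"][:,:,::-1],None,fx=s,fy=s,interpolation=cv2.INTER_CUBIC))
E
python3 - <<'E'
from h import *
np.set_printoptions(precision=3,suppress=True)
for n in("top","side"):
    f=cams.grab_frame(n); save(f,f"pics/{n}0.png"); print(n,f["fx"],f["k1"],-np.array(f["R"]).T@f["t"],np.array(f["R"]))
print(readout.sense())
E
```

```text
top 495.9665259197103 0.038764083382236955 [0.302 0.09  1.867] [[-0.019 -1.     0.   ]
 [-0.987  0.019 -0.157]
 [ 0.157 -0.003 -0.988]]
side 457.3483204690438 0.023341026852701553 [ 0.303 -1.15   1.037] [[ 0.977 -0.215 -0.011]
 [-0.132 -0.56  -0.818]
 [ 0.169  0.8   -0.575]]
{'time': 0.1, 'joint_positions': array([-1.293,  0.468, -0.012,  1.604,  0.006,  1.071, -0.056]), 'dq': array([ 0.001, -0.002, -0.001, -0.002, -0.   , -0.   ,  0.001]), 'effort': array([ -0.   , -52.165,  -0.013, -24.437,  -0.057,   0.014,   0.   ]), 'ee_pos': array([0.205, 0.616, 0.233]), 'tcp_rot': array([ 0.001,  0.811,  0.585, -0.001]), 'force': array([-0.426, -0.522,  0.249]), 'torque': array([-0.015,  0.003, -0.028]), 'width': 0.999460209399883}
```

View pics/top0.png

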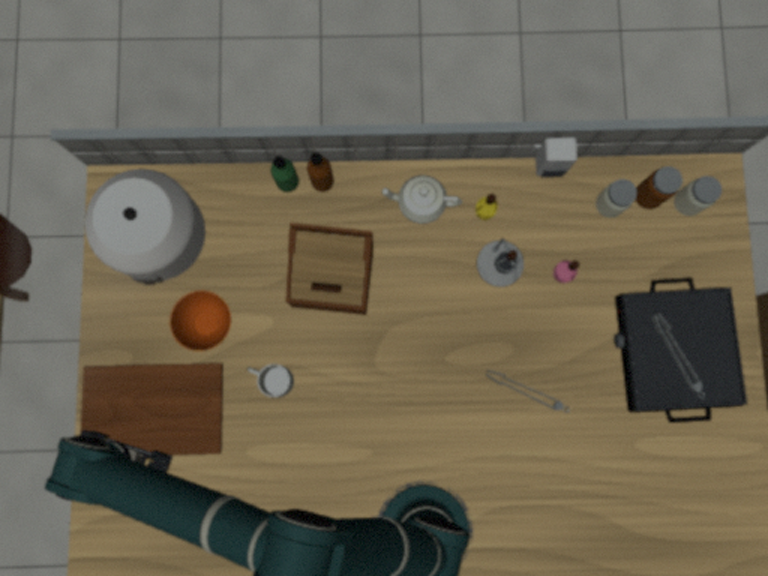

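View pics/side0.png

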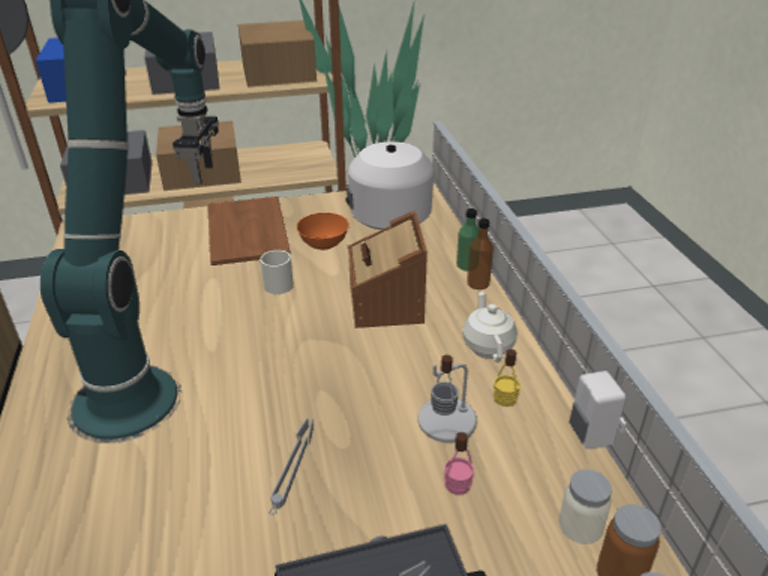

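The top view shows the box at (286–373, 225–312) with its handle at (326,287), the stand at (500,264) and the knob at (508,258). In the side view the handle is at (366,255), the knob at (447,364) and the stand base at (447,418). The pink and yellow infusers are look-alikes to avoid.

Run:
```python
from h import *
np.set_printoptions(precision=4,suppress=True)
T=cams.grab_frame("top");S=cams.grab_frame("side")
def dark(f,x0,x1,y0,y1,th,name):
    g=f["pixels"][y0:y1,x0:x1].astype(int); m=(g.max(2)<th).astype(np.uint8)
    n,l,st,c=cv2.connectedComponentsWithStats(m)
    for i in range(1,n):
        if st[i,4]>8: print(name,st[i]+[x0,y0,0,0,0],c[i]+[x0,y0])
dark(T,200,238,180,202,75,"Thandle"); dark(S,236,256,156,182,75,"Shandle")
dark(T,322,350,160,185,75,"Tknob"); dark(S,285,306,234,252,75,"Sknob")
def crop(f,x,y): 
    return cv2.resize(f["pixels"][y:y+75,x:x+100,::-1],None,fx=4,fy=4,interpolation=cv2.INTER_CUBIC)
a=np.vstack([np.hstack([crop(T,170,143),crop(S,215,143)]),np.hstack([crop(T,290,143),crop(S,250,225)])])
cv2.imwrite("pics/c1.png",a)
```

```text
Thandle [208 188  20   7 112] [217.1161 191.0357]
Shandle [242 162   5  15  34] [244.5588 170.7059]
Tknob [330 167  15  15 167] [337.1677 173.8802]
Sknob [295 240   6   9  46] [297.413  244.0217]
```

View pics/c1.png

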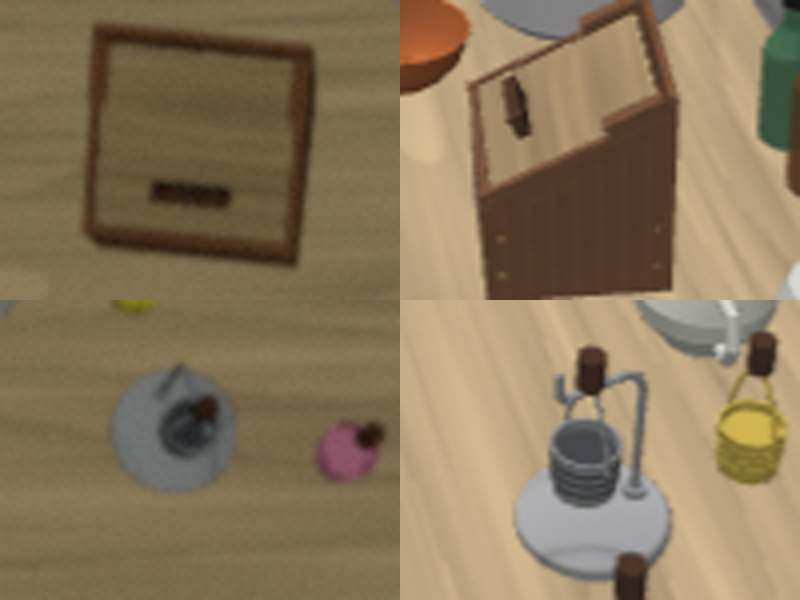

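Run:
```python
from h import *
np.set_printoptions(precision=4,suppress=True)
T=cams.grab_frame("top");S=cams.grab_frame("side")
q=lambda n,v:print(n,v)
q("lowL T",onz(T,(191.7,202),.110));q("lowR T",onz(T,(244.2,208.3),.110))
q("rearL T",onz(T,(193.7,149.2),.208));q("rearR T",onz(T,(248,154.7),.208))
q("lowR S",onz(S,(235.5,191.2),.11));q("lowL S",onz(S,(232.5,165),.11));q("rearR S",onz(S,(284.2,168),.208));q("rearR base",onz(S,(283,215.5),0));q("frontR base",onz(S,(237,218),0))
print("handle",tri(T,(217.1,191),S,(244.3,170.2)))
# handle ends, top view
g=T["pixels"][180:202,200:238].max(2);m=(g<75).astype(np.uint8);r=cv2.minAreaRect(cv2.findNonZero(m)+np.array([200,180]));b=cv2.boxPoints(r)
for p in b:q("hbox",onz(T,p,.15))
print("knob",tri(T,(340.5,170.3),S,(297.6,242.8)))
q("base T",onz(T,(333.3,175.5),.014));q("rodbase T",onz(T,(330,166.7),.014));q("rodbase S",onz(S,(308.7,272.5),.014));q("rodbend T",onz(T,(335,159.8),.142));q("tip S",onz(S,(290,244),.17)); q("bend S",onz(S,(310,245),.142))
for n,f,p in(("teapot",T,(281,132)),("mug",T,(184,254)),("bowl",T,(134,214)),("bottle",T,(213,115)),("yellow",T,(324,139)),("pink",T,(377,181))):q(n,onz(f,p,.05))
```

```text
lowL T [0.5418 0.3166 0.11  ]
lowR T [0.5156 0.1295 0.11  ]
rearL T [0.711  0.2974 0.208 ]
rearR T [0.6882 0.1115 0.208 ]
lowR S [0.526  0.1471 0.11  ]
lowL S [0.5479 0.3207 0.11  ]
rearR S [0.6887 0.1058 0.208 ]
rearR base [0.6922 0.1098 0.    ]
frontR base [0.5258 0.1338 0.    ]
handle (array([0.5744, 0.2232, 0.1432]), np.float64(0.00040388608077775385))
hbox [0.5708 0.2939 0.15  ]
hbox [0.6048 0.1979 0.15  ]
hbox [0.565  0.1839 0.15  ]
hbox [0.5313 0.2796 0.15  ]
knob (array([ 0.6388, -0.2117,  0.1566]), np.float64(0.0017680905629882677))
base T [ 0.6464 -0.2085  0.014 ]
rodbase T [ 0.6807 -0.1974  0.014 ]
rodbase S [ 0.6867 -0.1987  0.014 ]
rodbend T [ 0.6791 -0.1964  0.142 ]
tip S [ 0.6122 -0.226   0.17  ]
bend S [ 0.6774 -0.2134  0.142 ]
teapot [ 0.8105 -0.0125  0.05  ]
mug [0.3602 0.3518 0.05  ]
bowl [0.5097 0.5357 0.05  ]
bottle [0.8818 0.2439 0.05  ]
yellow [ 0.7801 -0.1737  0.05  ]
pink [ 0.6158 -0.3637  0.05  ]
```

Request:
jog_arm(
  series="1 0.8 -1 0.2 0 0 -7; 1 0.8 -1 0.2 0 0 -7; 1 0.8 -1 0.2 0 0 -7; 1 0.8 -1 0 0 0 -7; 1 0.8 -1 0 0 0 -7",
)

```text
time: 0.72
ee_pos: [0.3182, 0.468, 0.2499]
tcp_rot: [-0.003, 0.95, 0.312, -0.002]
force: [0.5, 0.4, -0.0]
width: 1.002
```

Request:
jog_arm(
  series="1 0.8 -1 0 0 0 -7; 1 0.8 -1 0 0 0 -7; 1 0.8 -1 0 0 0 -7; 1 0.8 -1 0 0 0 -7; 1 0.8 -1 0 0 0 -7",
)

```text
time: 1.13
ee_pos: [0.4424, 0.3101, 0.2516]
tcp_rot: [-0.005, 1.0, 0.005, 0.0]
force: [0.2, 0.5, 0.1]
width: 0.996
```

Request:
jog_arm(
  series="1 0.8 -0.7 0 0 0 -4; 1 0.8 -0.7 0 0 0 -4; 1 0.8 -0.7 0 -0.9 -6.8 0; 1 0.7 -0.6 0 -0.9 -6.8 0; 1 0.2 -0.1 0 -0.9 -6.8 0",
)

```text
time: 1.55
ee_pos: [0.5557, 0.2102, 0.2553]
tcp_rot: [0.006, 0.979, -0.079, 0.188]
force: [0.4, -1.1, -0.2]
width: 1.002
```

Request:
jog_arm(
  series="1 0 0 0 -0.6 -4.5 0; 1 0 0 0 0 0 0",
)

```text
time: 1.72
ee_pos: [0.554, 0.2081, 0.2541]
tcp_rot: [0.008, 0.97, -0.079, 0.229]
force: [0.0, -0.5, -1.6]
width: 0.999
```

```bash
cat >> h.py <<'E'
from scipy.spatial.transform import Rotation as Ro
def pose():
    s=readout.sense();w,x,y,z=s["tcp_rot"];R=Ro.from_quat([x,y,z,w]).as_matrix();return np.array(s["ee_pos"]),R
E
python3 - <<'E'
from h import *
np.set_printoptions(precision=4,suppress=True)
T=cams.grab_frame("top");S=cams.grab_frame("side")
p,R=pose();print(p);print(R)
print("yaw",np.degrees(np.arctan2(R[1,0],R[0,0])),"tilt",np.degrees(np.arcsin(R[2,0])),"roll",np.degrees(np.arcsin(R[2,1])))
tip=p+.019*R[:,2];print(tip,proj(T,[p,tip]),proj(S,[p,tip]))
f=lambda F,x,y:cv2.resize(F["pixels"][y:y+100,x:x+65,::-1],None,fx=6,fy=6,interpolation=cv2.INTER_CUBIC)
cv2.imwrite("pics/c2.png",np.hstack([f(T,185,115),f(S,225,110)]))
E
```

```text
[0.5559 0.209  0.2556]
[[ 0.8834 -0.157   0.4416]
 [-0.1504 -0.9874 -0.0502]
 [ 0.4439 -0.0221 -0.8958]]
yaw -9.659891355337802 tilt 26.35035514012326 roll -1.2636927164521656
[0.5642 0.2081 0.2386] [[218.755  191.2602]
 [219.4087 189.5531]] [[239.3451 145.5388]
 [241.8843 149.6747]]
```

View pics/c2.png

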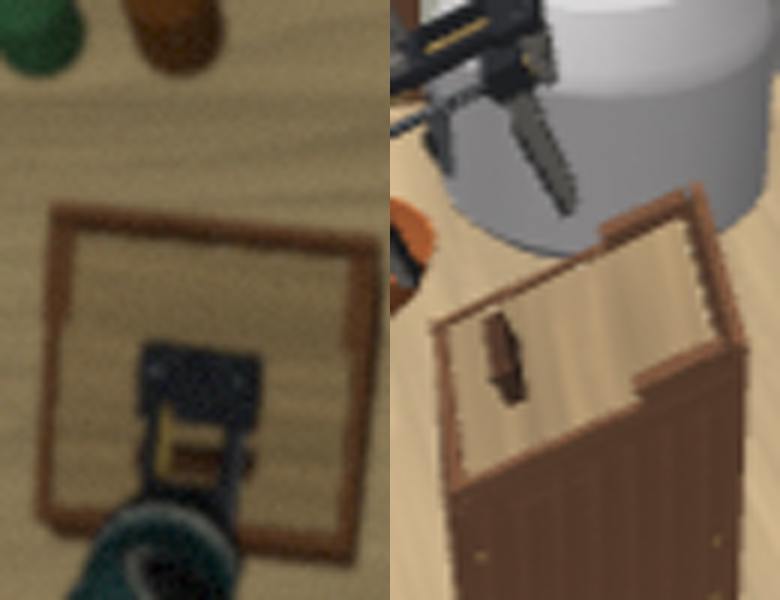

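```bash
cat >> h.py <<'E'
def delta(P,yaw,tilt):
    p,R=pose();a,b=np.radians([yaw,tilt]);ex=np.array([np.cos(a)*np.cos(b),np.sin(a)*np.cos(b),np.sin(b)])
    ey=-np.array([-np.sin(a),np.cos(a),0]);Rt=np.c_[ex,ey,np.cross(ex,ey)]
    print("shift/30mm",np.round((P-p)/.03,2),"rot",np.round(np.degrees(Ro.from_matrix(Rt@R.T).as_rotvec()),1)); return Rt
E
python3 - <<'E'
from h import *
g=np.array([.574,.2228,.142])
Rt=delta(g,-7.5,25.2);n=-Rt[:,2];print(n)
for d in(.06,.014):delta(g+d*n,-7.5,25.2)
E
```

```text
shift/30mm [ 0.6   0.46 -3.79] rot [-1.1  1.3  1.5]
[-0.42213669  0.05557535  0.90482705]
shift/30mm [-0.24  0.57 -1.98] rot [-1.1  1.3  1.5]
shift/30mm [ 0.41  0.48 -3.36] rot [-1.1  1.3  1.5]
```

Request:
jog_arm(
  series="0.6 -0.12 0.3 -0.7 -0.6 0.7 0.8; 0.6 -0.12 0.27 -0.7 -0.5 0.6 0.7; 0.6 0 0 -0.58 0 0 0; 0.6 0 0 0 0 0 0",
)

```text
time: 2.15
ee_pos: [0.5527, 0.2298, 0.1986]
tcp_rot: [0.012, 0.974, -0.065, 0.217]
force: [-0.9, -0.6, -0.5]
width: 0.73
```

Run:
```python
from h import *
print(readout.sense()["force"],pose()[0])
g=np.array([.574,.2228,.142])
delta(g+.014*np.array([-.422,.056,.905]),-7.5,25.2)
```

```text
[-0.87561607 -0.62932304 -0.4557627 ] [0.55274168 0.22984361 0.19855886]
shift/30mm [ 0.51 -0.21 -1.46] rot [-0.3 -0.   0. ]
```

Request:
jog_arm(
  series="0.6 0.2 -0.08 -0.5 -0.3 0 0; 0.6 0.17 -0.07 -0.5 0 0 0; 0.6 0.14 -0.05 -0.4 0 0 0; 0.6 0 0 0 0 0 0",
)

```text
time: 2.48
ee_pos: [0.5735, 0.2258, 0.1587]
tcp_rot: [0.013, 0.974, -0.065, 0.218]
force: [0.1, 0.2, 0.3]
width: 0.599
```

Run:
```python
from h import *
print(readout.sense()["force"],pose()[0])
g=np.array([.574,.2228,.142])
delta(g+.012*np.array([-.422,.056,.905]),-7.5,25.2)
T=cams.grab_frame("top");S=cams.grab_frame("side")
f=lambda F,x,y:cv2.resize(F["pixels"][y:y+100,x:x+65,::-1],None,fx=6,fy=6,interpolation=cv2.INTER_CUBIC)
cv2.imwrite("pics/c3.png",np.hstack([f(T,185,115),f(S,225,110)]))
```

```text
[0.11300694 0.22842297 0.27413089] [0.57354102 0.22580439 0.1587492 ]
shift/30mm [-0.15 -0.08 -0.2 ] rot [-0.2 -0.   0.1]
```

View pics/c3.png

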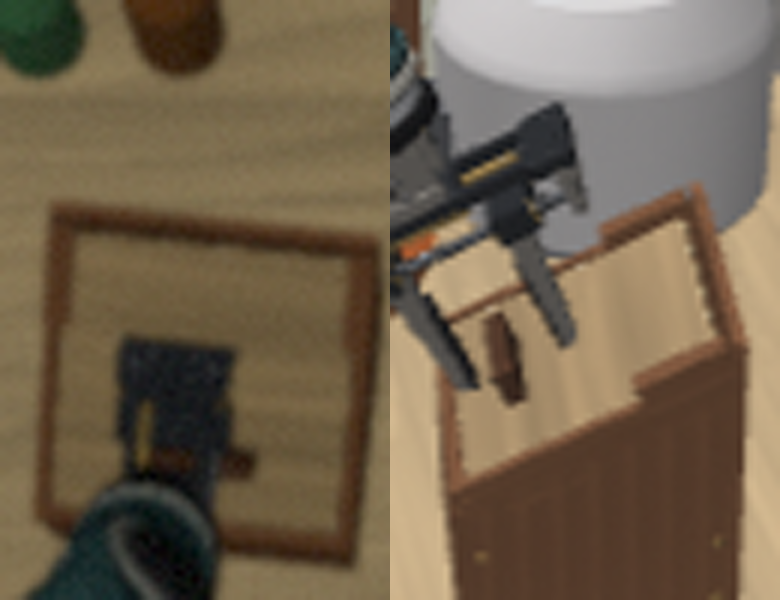

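The fingers straddle the handle: in the side view their tips are at (470,385) and (568,345) with the handle at (505,360) between them. I'll go down slightly and close.

Request:
jog_arm(
  series="0.6 -0.05 -0.1 -0.2 0 0 0; 0.2 0 0 0 0 0 0; 0 0 0 0 0 0 0; 0 0 0 0 0 0 0; 0 0 0 0 0 0 0",
)

```text
time: 3.0
ee_pos: [0.5744, 0.2255, 0.1594]
tcp_rot: [0.008, 0.973, -0.065, 0.221]
force: [-0.1, -0.5, 0.2]
width: 0.33
```

Request:
jog_arm(
  series="0 0 0 0 0 0 0; 0 0 0 0 0 0 0",
)

```text
time: 3.17
ee_pos: [0.5736, 0.2254, 0.1593]
tcp_rot: [0.009, 0.973, -0.065, 0.22]
force: [-4.7, -0.9, -1.3]
width: 0.185
```

Request:
jog_arm(
  series="0 0 0 0 0 0 0; 0 0 0 0 0 0 0; 0 0 0 0 0 0 0",
)

```text
time: 3.42
ee_pos: [0.5718, 0.2254, 0.1584]
tcp_rot: [0.009, 0.974, -0.065, 0.219]
force: [-1.7, -0.1, -0.3]
width: 0.15
```

Request:
jog_arm(
  series="0 -0.07 0.01 0.16 0.3 2.3 0; 0 -0.07 0.01 0.16 0.3 2.3 0; 0 0 0 0 0 0 0",
)

```text
time: 3.67
ee_pos: [0.5674, 0.2266, 0.168]
tcp_rot: [0.007, 0.982, -0.064, 0.178]
force: [0.2, -0.0, -1.8]
width: 0.147
```

Run:
```python
from h import *
print(readout.sense()["force"],readout.sense()["torque"],pose()[0])
delta(np.array([.5718,.2254,.1584])+.010*np.array([-.422,.056,.905]),-7.5,20.7)
```

```text
[ 0.2490158  -0.03590391 -1.79596368] [0.0543523  0.57321818 0.04578719] [0.56740148 0.22658797 0.16795161]
shift/30mm [ 0.01 -0.02 -0.02] rot [-0.6 -0.1 -0.1]
```

Request:
jog_arm(
  series="0 -0.36 0.047 -0.17 0 0 0; 0 -0.36 0.047 -0.17 0 0 0; 0 -0.36 0.047 -0.17 0 0 0",
)

```text
time: 3.92
ee_pos: [0.5359, 0.2292, 0.1521]
tcp_rot: [0.006, 0.981, -0.067, 0.181]
force: [-0.0, 0.0, -2.3]
width: 0.156
```

Run:
```python
from h import *
s=readout.sense();print(s["force"],s["torque"],s["width"])
p=np.array([.5674,.2266,.1680])
delta(p+.065*np.array([-.898,.118,-.423]),-7.5,20.7)
```

```text
[-1.27364401e-02  1.65842158e-03 -2.26184874e+00] [0.1483806  0.51857122 0.21003027] 0.15591922617309167
shift/30mm [-0.9   0.17 -0.39] rot [-0.6  0.2  0.2]
```

Request:
jog_arm(
  series="0 -0.36 0.06 -0.16 0 0 0; 0 -0.36 0.06 -0.16 0 0 0; 0 -0.36 0.05 -0.15 0 0 0; 0 -0.3 0.04 -0.1 0 0 0; 0 0 0 0.1 0 0 0",
)

```text
time: 4.33
ee_pos: [0.4835, 0.2351, 0.1306]
tcp_rot: [0.009, 0.982, -0.063, 0.179]
force: [-0.3, 0.4, -3.7]
width: 0.15
```

Run:
```python
from h import *
s=readout.sense();print(s["force"],s["torque"],s["width"])
T=cams.grab_frame("top");S=cams.grab_frame("side")
f=lambda F,x,y:cv2.resize(F["pixels"][y:y+100,x:x+65,::-1],None,fx=6,fy=6,interpolation=cv2.INTER_CUBIC)
cv2.imwrite("pics/c4.png",np.hstack([f(T,185,125),f(S,215,110)]))
```

```text
[-0.28882475  0.44579209 -3.67068733] [0.22716046 0.70051692 0.25080088] 0.1497350931447964
```

View pics/c4.png

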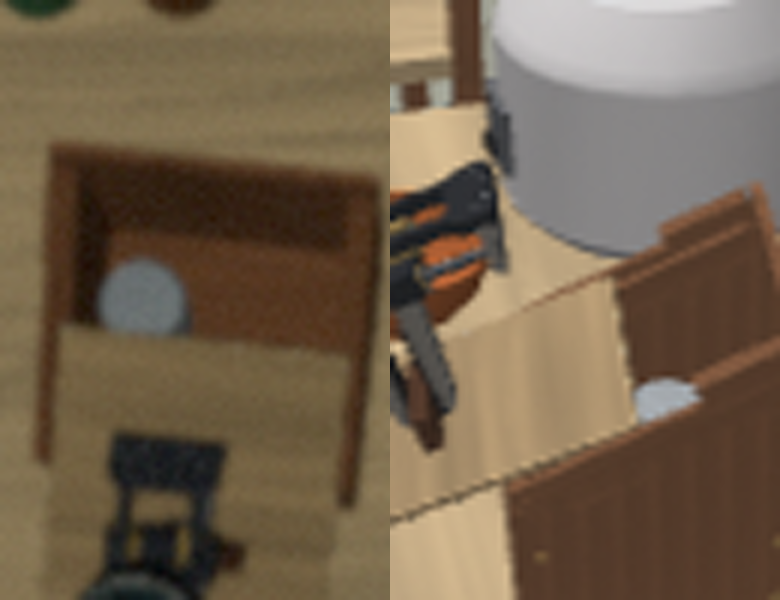

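The lid is out of the grooves: its high edge is at top-crop row ~330, with the tin at (143,300), and it is held level with the box. Next I lift it, flatten it and carry it to the bare counter.

Request:
jog_arm(
  series="0 -0.1 0 0.6 0 0 0; 0 -0.1 0 0.9 0 0 0; 0 0 0 0.9 0 0 0; 0 0 0 0.9 0 0 0; 0 0 0 0.7 0 0 0",
)

```text
time: 4.85
ee_pos: [0.4782, 0.2307, 0.2522]
tcp_rot: [0.013, 0.982, -0.066, 0.178]
force: [0.3, -0.2, -2.9]
width: 0.15
```

Request:
jog_arm(
  series="0 0 -0.6 0 0.6 5 0; 0 0 -0.8 0 0.6 5 0; 0 0 -0.9 0 0.6 5 0; 0 0 -0.9 0 0.6 5 0; 0 0 -0.9 0 0 0 0",
)

```text
time: 5.27
ee_pos: [0.4812, 0.1125, 0.2613]
tcp_rot: [-0.008, 0.998, -0.061, 0.003]
force: [0.6, -0.8, -2.0]
width: 0.152
```

Request:
jog_arm(
  series="0 0 -0.9 0 0 0 0; 0 0 -0.9 -0.3 0 0 0; 0 0 -0.9 -0.6 0 0 0; 0 0 -0.6 -0.8 0 0 0; 0 0 0 0 0 0 0",
)

```text
time: 5.68
ee_pos: [0.4855, -0.0026, 0.2119]
tcp_rot: [-0.006, 0.997, -0.071, 0.009]
force: [-1.1, 0.6, -2.3]
width: 0.15
```

Run:
```python
from h import *
s=readout.sense();print(s["force"],s["torque"],s["width"],pose()[0])
delta(np.array([.47,-.015,.05]),-7.5,0)
```

```text
[-1.0564987   0.55628353 -2.26499094] [-0.06433358  0.28496236  0.08313218] 0.15024319776918432 [ 0.48546539 -0.002573    0.21185487]
shift/30mm [-0.52 -0.41 -5.4 ] rot [-0.7  1.1  0.6]
```

Request:
jog_arm(
  series="0 -0.15 -0.15 -0.9 -0.4 0.6 0.3; 0 -0.15 -0.15 -0.9 -0.3 0.5 0.3; 0 -0.1 -0.1 -0.9 0 0 0; 0 0 0 -0.9 0 0 0; 0 0 0 -0.8 0 0 0",
)

```text
time: 6.1
ee_pos: [0.4809, -0.017, 0.0826]
tcp_rot: [-0.001, 0.998, -0.069, 0.009]
force: [-0.0, 1.0, -2.9]
width: 0.152
```

Request:
jog_arm(
  series="0 0 0 -0.5 0 0 0; 0 0 0 0 0 0 0",
)

```text
time: 6.27
ee_pos: [0.4797, -0.0164, 0.064]
tcp_rot: [0.0, 0.998, -0.069, 0.006]
force: [0.1, 0.5, -1.8]
width: 0.15
```

Run:
```python
from h import *
s=readout.sense();print(s["force"],s["torque"],s["width"],pose()[0])
delta(np.array([.47,-.015,.036]),-7.5,0)
S=cams.grab_frame("side");cv2.imwrite("pics/c5.png",cv2.resize(S["pixels"][140:290,150:350,::-1],None,fx=4,fy=4,interpolation=cv2.INTER_CUBIC))
```

```text
[ 0.05275388  0.544415   -1.82432532] [-0.12869934  0.16433156 -0.006596  ] 0.14997866212437114 [ 0.47966803 -0.01644981  0.06401989]
shift/30mm [-0.32  0.05 -0.93] rot [0.1 0.7 0.4]
```

View pics/c5.png

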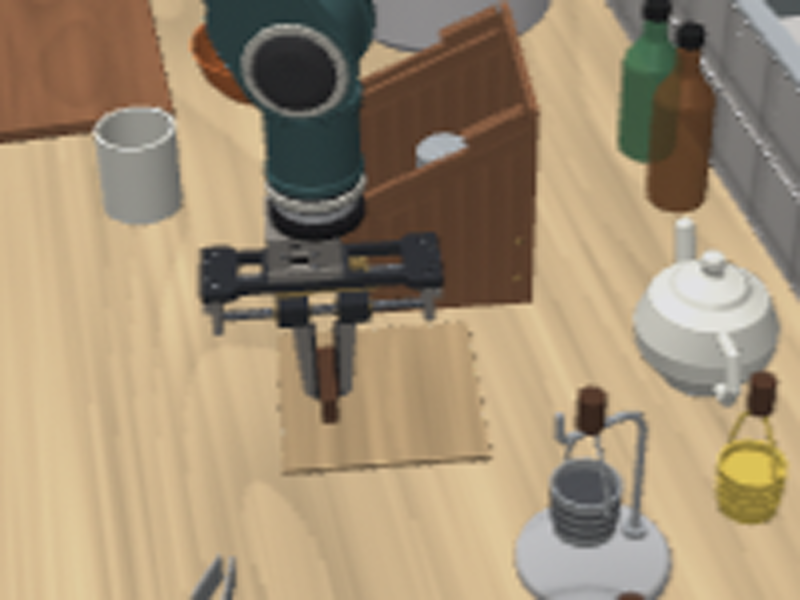

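The lid hangs flat over bare counter, at crop (280–490, 325–470), clear of the box and the stand. I'll lower it the last 30 mm gently.

Request:
jog_arm(
  series="0 -0.15 0 -0.3 0 0.4 0.2; 0 0 0 -0.3 0 0 0; 0 0 0 -0.2 0 0 0; 0 0 0 -0.12 0 0 0; 0 0 0 0 0 0 0",
)

```text
time: 6.73
ee_pos: [0.48, -0.0152, 0.0394]
tcp_rot: [-0.001, 0.998, -0.066, 0.008]
force: [-0.3, 0.0, -2.5]
width: 0.15
```

Request:
jog_arm(
  series="0 0 0 -0.15 0 0 0; 0 0 0 -0.1 0 0 0; 0 0 0 0 0 0 0",
)

```text
time: 6.98
ee_pos: [0.4809, -0.0151, 0.032]
tcp_rot: [-0.001, 0.998, -0.066, 0.009]
force: [-0.3, 0.9, -1.8]
width: 0.149
```

Request:
jog_arm(
  series="0 0 0 -0.1 0 0 0; 0 0 0 -0.08 0 0 0; 0 0 0 0 0 0 0",
)

```text
time: 7.23
ee_pos: [0.4816, -0.0153, 0.0283]
tcp_rot: [-0.002, 0.998, -0.067, 0.009]
force: [0.7, 0.1, -0.8]
width: 0.147
```

Request:
jog_arm(
  series="0 0 0 -0.1 0 0.5 0; 0 0 0 -0.05 0 0.4 0; 0 0 0 0 0 0 0",
)

```text
time: 7.48
ee_pos: [0.4824, -0.0153, 0.0276]
tcp_rot: [-0.004, 0.998, -0.067, 0.001]
force: [-0.3, 0.1, -1.8]
width: 0.151
```

Request:
jog_arm(
  series="0 0 0 -0.08 0 0 0; 0 0 0 -0.08 0 0 0; 0 0 0 0 0 0 0",
)

```text
time: 7.73
ee_pos: [0.4831, -0.0154, 0.027]
tcp_rot: [-0.006, 0.998, -0.068, 0.001]
force: [0.7, -0.2, -2.3]
width: 0.148
```

Request:
jog_arm(
  series="0 0 0 -0.2 0 0 0; 0 0 0 0 0 0 0; 0 0 0 0 0 0 0",
)

```text
time: 7.98
ee_pos: [0.4854, -0.0158, 0.0273]
tcp_rot: [-0.01, 0.998, -0.068, 0.003]
force: [0.0, 0.7, -1.7]
width: 0.153
```

Run:
```python
from h import *
s=readout.sense();print(s["force"],s["torque"],s["width"],pose()[0],s["joint_positions"]);delta(np.array([.4831,-.0154,.027]),-7.5,0)
```

```text
[ 0.04658883  0.66912534 -1.70240515] [-0.02428224  0.16468169 -0.01347678] 0.1529087685086441 [ 0.48537647 -0.01578815  0.02731316] [-0.38346523  0.56047217  0.4391606   2.1523087  -0.512805    0.52167489
  0.31061179]
shift/30mm [-0.08  0.01 -0.01] rot [-1.1  0.5  0.3]
```

Request:
jog_arm(
  series="0 0.3 0 0 0.5 0.3 0.2; 0 0.3 0 0 0.5 0.2 0.1; 0 0 0 -0.2 0 0 0; 0 0 0 -0.1 0 0 0; 0 0 0 0 0 0 0",
)

```text
time: 8.4
ee_pos: [0.505, -0.0159, 0.0264]
tcp_rot: [-0.024, 0.997, -0.067, -0.003]
force: [-1.3, 0.2, 1.2]
width: 0.151
```

Run:
```python
from h import *
s=readout.sense();print(s["force"],s["torque"],s["width"],pose()[0],s["joint_positions"]);delta(np.array([.5,-.0154,.027]),-7.5,0)
T=cams.grab_frame("top");S=cams.grab_frame("side")
f=lambda F,x,y:cv2.resize(F["pixels"][y:y+75,x:x+100,::-1],None,fx=5.3,fy=8,interpolation=cv2.INTER_CUBIC)
cv2.imwrite("pics/c6.png",cv2.resize(S["pixels"][200:270,200:300,::-1],None,fx=8,fy=8,interpolation=cv2.INTER_CUBIC))
```

```text
[-1.3399321   0.15391571  1.18375989] [-0.34756848  0.11198867 -0.1116261 ] 0.1505697086870827 [ 0.50500165 -0.01591776  0.02644484] [-0.34310124  0.58487188  0.41869058  2.09746731 -0.52832283  0.56678425
  0.33705894]
shift/30mm [-0.17  0.02  0.02] rot [-2.7 -0.1  0.1]
```

View pics/c6.png

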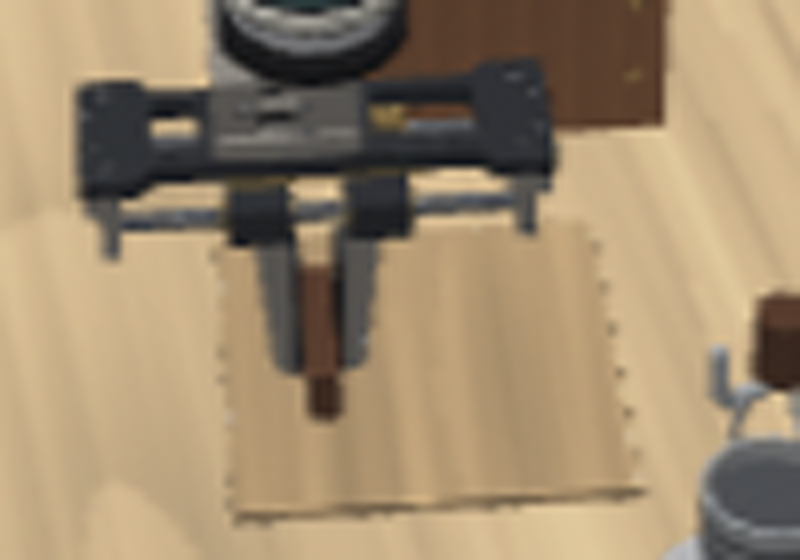

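Request:
jog_arm(
  series="0 -0.1 0 0 -1.4 0 0; 0 -0.1 0 0 -1.4 0 0; 0 0 0 -0.05 0 0 0; 0 0 0 0 0 0 0",
)

```text
time: 8.83
ee_pos: [0.5025, -0.0166, 0.0255]
tcp_rot: [0.001, 0.998, -0.067, 0.002]
force: [-0.7, -0.6, -0.0]
width: 0.151
```

Run:
```python
from h import *
s=readout.sense();print(s["force"],s["torque"]);delta(np.array([.5,-.0154,.0225]),-7.5,0)
```

```text
[-0.71738429 -0.58278296 -0.0437237 ] [-0.26045676  0.28632297  0.01255212]
shift/30mm [-0.08  0.04 -0.1 ] rot [0.2 0.2 0.2]
```

Request:
jog_arm(
  series="0 0 0 -0.12 0 0 0; 0 0 0 -0.12 0 0 0; 0 0 0 0 0 0 0",
)

```text
time: 9.08
ee_pos: [0.503, -0.0168, 0.0264]
tcp_rot: [-0.003, 0.998, -0.067, 0.0]
force: [1.2, -0.1, -2.1]
width: 0.154
```

Commands to go down no longer lower the tool and the height fits a seated lid (6 mm plate plus about 21), so the lid is on the counter. I'll release it and rise.

Request:
jog_arm(
  series="0.4 0 0 0 0 0 0; 0.4 0 0 0 0 0 0; 0.4 0 0 0 0 0 0; 0.4 0 0 0 0 0 0",
)

```text
time: 9.42
ee_pos: [0.5047, -0.0168, 0.0254]
tcp_rot: [-0.003, 0.998, -0.067, 0.001]
force: [0.4, -0.6, 8.9]
width: 0.394
```

Request:
jog_arm(
  series="0.4 0 0 0.5 0 0 0; 0.4 0 0 0.8 0 0 0; 0.4 0 0 1 0 0 0; 0.4 0 0 1 0 0 0; 0.4 0 0 1 0 0 0",
)

```text
time: 9.83
ee_pos: [0.4985, -0.0171, 0.1493]
tcp_rot: [0.001, 0.998, -0.067, -0.008]
force: [1.5, 0.1, -0.2]
width: 0.396
```

Request:
jog_arm(
  series="0.7 0.2 -0.5 1 0 0 -6.8; 0.7 0.4 -0.7 1 0 0 -6.8; 0.7 0.5 -0.8 1 0 0 -6.8; 0.7 0.6 -0.8 0.5 0 0 -6.8; 0.7 0.6 -0.8 0.2 0 0 -6.8",
)

```text
time: 10.25
ee_pos: [0.5677, -0.1211, 0.2673]
tcp_rot: [-0.005, 0.933, -0.36, -0.009]
force: [0.5, -0.1, 0.4]
width: 0.698
```

Request:
jog_arm(
  series="0.7 0.6 -0.8 0 0 0 -6.8; 0.7 0.6 -0.8 0 0 0 -6.8; 0.7 0.6 -0.7 0 0 0 -6.8; 0.7 0.3 -0.3 0 0 0 -6.8; 0.7 0 0 0 0 0 0",
)

```text
time: 10.67
ee_pos: [0.6369, -0.2072, 0.2661]
tcp_rot: [-0.004, 0.814, -0.581, -0.004]
force: [-0.2, 0.9, 0.4]
width: 0.698
```

Run:
```python
from h import *
np.set_printoptions(precision=4,suppress=True)
delta(np.array([.640,-.2105,.172]),-69,0)
T=cams.grab_frame("top");S=cams.grab_frame("side")
p,R=pose();print(p,proj(T,[p,p+.019*R[:,2]]),proj(S,[p,p+.019*R[:,2]]))
f=lambda F,x,y:cv2.resize(F["pixels"][y:y+100,x:x+65,::-1],None,fx=6,fy=6,interpolation=cv2.INTER_CUBIC)
cv2.imwrite("pics/c7.png",np.hstack([f(T,300,120),f(S,265,195)]))
# lid check: pale quad corner heights skipped
```

```text
shift/30mm [ 0.1  -0.11 -3.14] rot [-0.7 -0.1  2. ]
[ 0.6356 -0.205   0.266 ] [[344.0922 164.4897]
 [343.0124 165.6956]] [[297.3809 211.431 ]
 [296.9966 216.8046]]
```

View pics/c7.png

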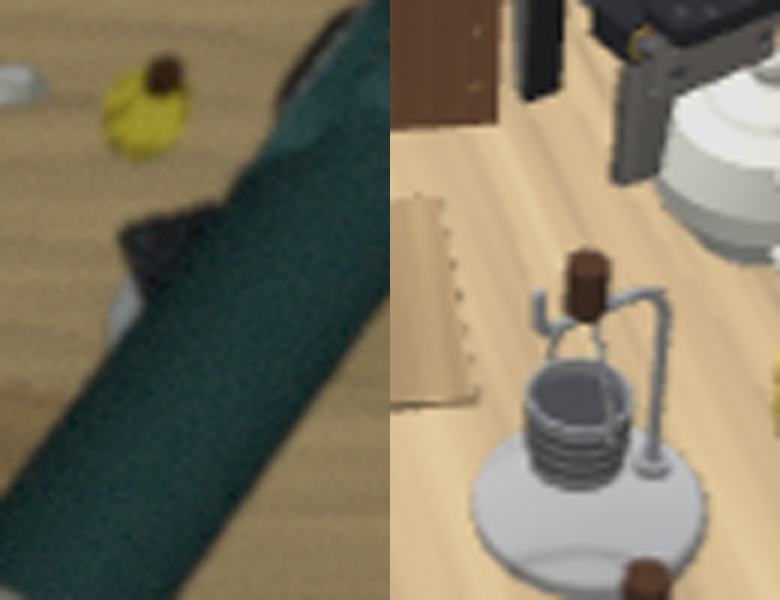

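The knob is at side-crop (587,287), i.e. pixel (297.8,242.8), as measured before. The fingers are on either side of it, across the hook's line. I'll descend.

Request:
jog_arm(
  series="0.7 0.1 -0.1 -0.7 -0.6 0 1; 0.7 0.05 -0.1 -0.8 0 0 1; 0.7 0 -0.05 -0.8 0 0 0; 0.7 0 0 -0.6 0 0 0; 0.7 0 0 0 0 0 0",
)

```text
time: 11.18
ee_pos: [0.6387, -0.205, 0.1759]
tcp_rot: [-0.003, 0.833, -0.553, -0.004]
force: [-1.1, 0.3, -0.6]
width: 0.7
```

Run:
```python
from h import *
np.set_printoptions(precision=4,suppress=True)
S=cams.grab_frame("side");print(onz(S,(297.8,242.8),.16),readout.sense()["force"])
delta(np.array([.639,-.211,.171]),-69,0)
cv2.imwrite("pics/c8.png",cv2.resize(S["pixels"][200:260,255:335,::-1],None,fx=8,fy=8,interpolation=cv2.INTER_CUBIC))
```

```text
[ 0.639  -0.2154  0.16  ] [-1.3883  0.277  -0.1568]
shift/30mm [-0.01 -0.19 -0.22] rot [-0.5 -0.1 -1.8]
```

View pics/c8.png

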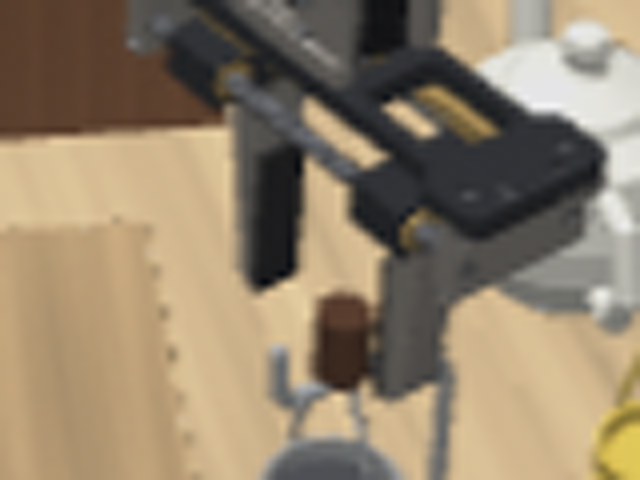

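Request:
jog_arm(
  series="0.7 0 -0.22 -0.15 -0.5 0 -1.5; 0.7 0 -0.08 -0.08 0 0 -0.5; 0.7 0 0 0 0 0 0",
)

```text
time: 11.48
ee_pos: [0.6405, -0.2133, 0.1736]
tcp_rot: [-0.001, 0.824, -0.567, 0.001]
force: [0.5, -0.8, 0.3]
width: 0.702
```

Request:
jog_arm(
  series="0.2 0 0 0 0 0 0; 0.2 0 0 0 0 0 0; 0.1 0 0 0 0 0 0; 0.1 0 0 0 0 0 0; 0.1 0 0 0 0 0 0",
)

```text
time: 11.9
ee_pos: [0.642, -0.2141, 0.1771]
tcp_rot: [-0.002, 0.824, -0.567, 0.004]
force: [-0.4, 0.8, -0.2]
width: 0.36
```

Request:
jog_arm(
  series="0 0 0 0 0 0 0; 0 0 0 0 0 0 0; 0 0 0 0 0 0 0",
)

```text
time: 12.15
ee_pos: [0.6421, -0.214, 0.1775]
tcp_rot: [-0.002, 0.824, -0.567, 0.004]
force: [0.6, 0.3, -0.1]
width: 0.228
```

Request:
jog_arm(
  series="0 0 0 0 0 0 0; 0 0 0 0 0 0 0",
)

```text
time: 12.32
ee_pos: [0.6421, -0.214, 0.1774]
tcp_rot: [-0.002, 0.824, -0.567, 0.004]
force: [-0.4, -0.6, 0.3]
width: 0.224
```

Request:
jog_arm(
  series="0 0 0 0.3 0 0 0; 0 0 0 0.3 0 0 0; 0 0 0 0.1 0 0 0",
)

```text
time: 12.57
ee_pos: [0.6412, -0.2138, 0.1987]
tcp_rot: [-0.001, 0.824, -0.567, 0.002]
force: [-0.1, 0.1, -0.8]
width: 0.23
```

Run:
```python
from h import *
np.set_printoptions(precision=4,suppress=True)
S=cams.grab_frame("side");T=cams.grab_frame("top");print(readout.sense()["force"],readout.sense()["torque"],readout.sense()["width"],pose()[0])
cv2.imwrite("pics/c9.png",cv2.resize(S["pixels"][210:285,255:335,::-1],None,fx=7,fy=7,interpolation=cv2.INTER_CUBIC))
```

```text
[ 0.7563  0.6104 -1.1036] [-0.0065  0.1592 -0.0442] 0.23035420189933892 [ 0.6413 -0.2137  0.1985]
```

View pics/c9.png

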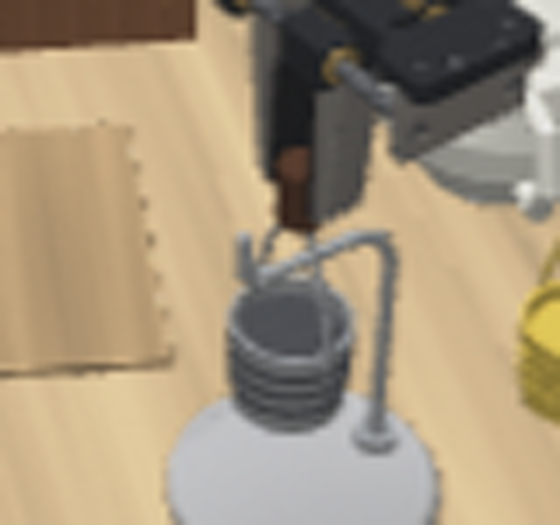

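The infuser is lifted about 21 mm. In the crop its knob is in the jaws at (295,190) and the hook's level part is still between the wires. I'll raise it another 15 mm, then draw it off along the stand's -x.

Request:
jog_arm(
  series="0 0 0 0.3 0 0 0; 0 0 0 0.2 0 0 0; 0 0 0 0 0 0 0",
)

```text
time: 12.92
ee_pos: [0.641, -0.2135, 0.2146]
tcp_rot: [-0.001, 0.824, -0.567, 0.002]
force: [0.2, 0.3, -0.9]
width: 0.231
```

Request:
jog_arm(
  series="0 -0.28 -0.105 0 0 0 0; 0 -0.28 -0.105 0 0 0 0; 0 0 0 0 0 0 0",
)

```text
time: 13.17
ee_pos: [0.6227, -0.2204, 0.215]
tcp_rot: [-0.001, 0.824, -0.566, 0.002]
force: [-0.8, -0.6, -0.4]
width: 0.23
```

Request:
jog_arm(
  series="0 -0.4 -0.15 0 0 0 0; 0 -0.4 -0.15 0 0 0 0; 0 -0.5 -0.18 0 0 0 0; 0 -0.5 -0.18 0 0 0 0; 0 0 0 0 0 0 0",
)

```text
time: 13.58
ee_pos: [0.5632, -0.2415, 0.2139]
tcp_rot: [-0.001, 0.824, -0.567, 0.001]
force: [0.5, 0.1, -1.4]
width: 0.228
```

Run:
```python
from h import *
np.set_printoptions(precision=4,suppress=True)
S=cams.grab_frame("side");print(readout.sense()["force"],readout.sense()["width"],pose()[0])
cv2.imwrite("pics/c10.png",cv2.resize(S["pixels"][190:290,200:335,::-1],None,fx=5,fy=5,interpolation=cv2.INTER_CUBIC))
```

```text
[ 0.1521 -0.3681 -1.7663] 0.2286846287035114 [ 0.5649 -0.2406  0.214 ]
```

View pics/c10.png

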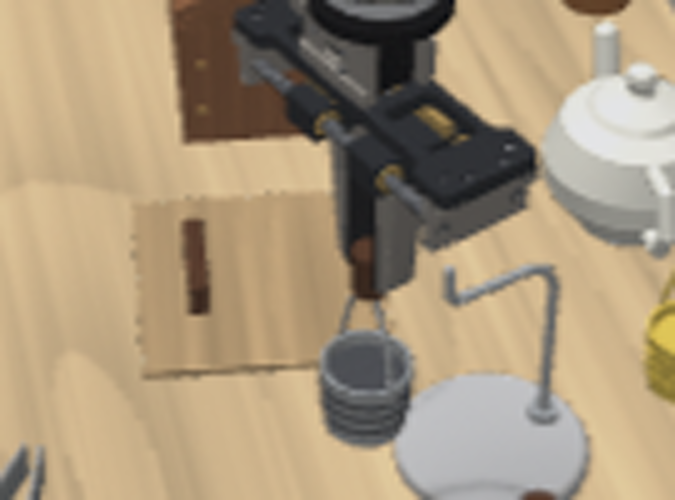

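The infuser is off the hook, with its cup at (366,390) left of the hook tip at (450,270). The lid lies flat with its handle up. I'll lift and carry the infuser over the box.

Request:
jog_arm(
  series="0 0 0 0.5 0 0 0; 0 0 0.2 0.9 0 0 0; 0 0 0.4 1 0 0 0; 0 0 0.6 1 0 0 0; 0 0.1 0.8 1 0 0 0",
)

```text
time: 14.05
ee_pos: [0.565, -0.1806, 0.3442]
tcp_rot: [0.001, 0.821, -0.57, -0.003]
force: [1.2, 0.7, -0.9]
width: 0.233
```

Request:
jog_arm(
  series="0 0.1 0.9 0.6 0 0 -2; 0 0.1 0.9 0.3 0 0 -4; 0 0.1 0.9 0 0 0 -5; 0 0.1 0.9 0 0 0 -5; 0 0.1 0.9 0 0 0 -5",
)

```text
time: 14.47
ee_pos: [0.586, -0.0399, 0.3827]
tcp_rot: [0.005, -0.698, 0.716, -0.004]
force: [0.4, 0.3, -0.9]
width: 0.232
```

Request:
jog_arm(
  series="0 0.1 0.9 0 0 0 -5; 0 0.1 0.9 0 0 0 -2; 0 0.1 0.9 0 0 0 0; 0 0.1 0.7 0 0 0 0; 0 0 0 0 0 0 0",
)

```text
time: 14.88
ee_pos: [0.6011, 0.0808, 0.3831]
tcp_rot: [0.007, -0.655, 0.755, -0.004]
force: [-0.8, 1.5, -1.2]
width: 0.232
```

Run:
```python
from h import *
print(readout.sense()["force"],readout.sense()["width"],pose()[0]);delta(np.array([.602,.185,.33]),-97.5,0)
```

```text
[-0.78912757  1.46918358 -1.24596821] 0.23197243548130775 [0.60110866 0.08077086 0.38311586]
shift/30mm [ 0.03  3.47 -1.77] rot [-0.1  0.9  0.6]
```

Request:
jog_arm(
  series="0 0 0.7 0 0 0.5 0.3; 0 0 0.8 0 0 0.4 0.3; 0 0 0.8 0 0 0 0; 0 0 0.8 0 0 0 0; 0 0 0.4 0 0 0 0",
)

```text
time: 15.3
ee_pos: [0.6022, 0.1887, 0.3839]
tcp_rot: [0.001, -0.659, 0.752, -0.0]
force: [-0.5, 1.2, -0.9]
width: 0.23
```

Request:
jog_arm(
  series="0 0 0 0 0 0 0; 0 0 0 0 0 0 0",
)

```text
time: 15.47
ee_pos: [0.6023, 0.1916, 0.3832]
tcp_rot: [0.001, -0.661, 0.75, -0.001]
force: [0.4, 0.0, -0.5]
width: 0.231
```

Run:
```python
from h import *
np.set_printoptions(precision=4,suppress=True)
print(readout.sense()["force"],readout.sense()["width"],pose()[0]);delta(np.array([.602,.185,.142]),-97.5,0)
S=cams.grab_frame("side");p,R=pose()
print(proj(S,[p,p-[0,0,.0174],p-[0,0,.087],p-[0,0,.132],[.602,.185,.008],[.602,.185,.15]]))
cv2.imwrite("pics/c11.png",cv2.resize(S["pixels"][90:210,200:320,::-1],None,fx=5,fy=5,interpolation=cv2.INTER_CUBIC))
```

```text
[ 0.4277  0.0105 -0.4738] 0.2309818850384028 [0.6023 0.1916 0.3832]
shift/30mm [-0.01 -0.22 -8.04] rot [-0.   0.1 -0.3]
[[253.3396 112.4193]
 [253.3742 117.2561]
 [253.5084 135.9682]
 [253.5917 147.5536]
 [254.3093 205.0979]
 [254.094  173.2245]]
```

View pics/c11.png

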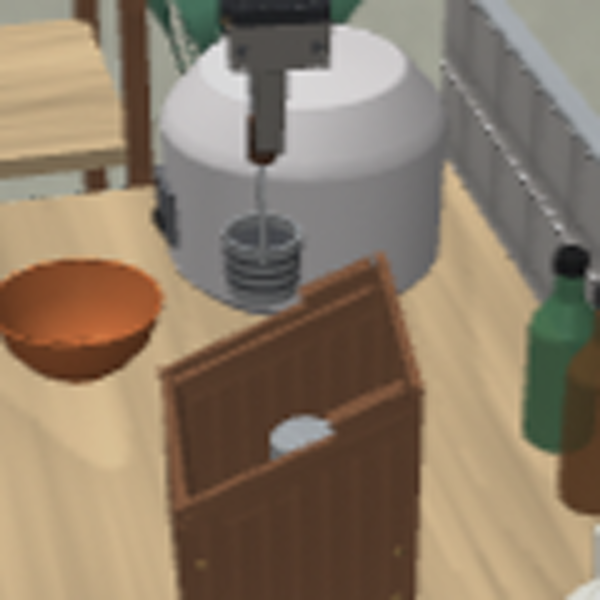

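Run:
```python
from h import *
np.set_printoptions(precision=4,suppress=True)
T=cams.grab_frame("top");print(onz(T,(208.7,174.8),.083))
```

```text
[0.6448 0.2581 0.083 ]
```

Request:
jog_arm(
  series="0 0 -0.1 -0.6 0 0 0; 0 0 -0.1 -0.8 0 0 0; 0 0 0 -0.8 0 0 0",
)

```text
time: 15.82
ee_pos: [0.6058, 0.1785, 0.3219]
tcp_rot: [0.006, -0.658, 0.753, -0.003]
force: [0.8, 0.9, -0.2]
width: 0.23
```

The tin measures (0.645, 0.258) against (0.644, 0.258) predicted, so the box pose is confirmed. I'll lower the infuser in.

Request:
jog_arm(
  series="0 -0.06 0.12 -0.8 0 0.4 0; 0 -0.06 0.1 -0.8 0 0.4 0; 0 0 0 -0.8 0 0 0; 0 0 0 -0.8 0 0 0; 0 0 0 -0.5 0 0 0",
)

```text
time: 16.23
ee_pos: [0.6026, 0.1736, 0.2078]
tcp_rot: [0.002, -0.652, 0.758, 0.001]
force: [-0.7, 0.2, -0.3]
width: 0.23
```

Run:
```python
from h import *
print(readout.sense()["force"],readout.sense()["width"],pose()[0]);delta(np.array([.602,.185,.142]),-97.5,0)
```

```text
[-0.69922454  0.24883462 -0.25696917] 0.22989261631525273 [0.60257236 0.17363987 0.20775234]
shift/30mm [-0.02  0.38 -2.19] rot [-0.2  0.1  1.1]
```

Request:
jog_arm(
  series="0 0 0.25 0 0 0 0.6; 0 0 0.2 -0.2 0 0 0.5; 0 0 0.05 -0.5 0 0 0; 0 0 0.05 -0.5 0 0 0; 0 0 0 0 0 0 0",
)

```text
time: 16.65
ee_pos: [0.603, 0.1866, 0.1694]
tcp_rot: [0.002, -0.658, 0.753, 0.001]
force: [-1.2, 0.1, -1.0]
width: 0.229
```

Run:
```python
from h import *
print(readout.sense()["force"],readout.sense()["width"],pose()[0]);delta(np.array([.602,.185,.142]),-97.5,0)
```

```text
[-1.1790167   0.06728265 -1.00876652] 0.22907860825300377 [0.60299712 0.18660395 0.16941196]
shift/30mm [-0.03 -0.05 -0.91] rot [-0.2  0.1  0.3]
```

Request:
jog_arm(
  series="0 0 0 -0.35 0 0 0; 0 0 0 -0.3 0 0 0; 0 0 0 -0.15 0 0 0; 0 0 0 0 0 0 0",
)

```text
time: 16.98
ee_pos: [0.6035, 0.1866, 0.1433]
tcp_rot: [0.002, -0.658, 0.753, 0.0]
force: [-0.1, 0.4, -0.7]
width: 0.227
```

Request:
jog_arm(
  series="0 0 0 -0.15 0 0 0; 0 0 0 0 0 0 0",
)

```text
time: 17.15
ee_pos: [0.6057, 0.1876, 0.1409]
tcp_rot: [0.005, -0.658, 0.753, 0.0]
force: [-0.1, 0.3, -1.0]
width: 0.227
```

Request:
jog_arm(
  series="0 0 0 -0.15 0 0 0; 0 0 0 -0.1 0 0 0; 0 0 0 0 0 0 0",
)

```text
time: 17.4
ee_pos: [0.6112, 0.1884, 0.1416]
tcp_rot: [0.011, -0.658, 0.753, -0.001]
force: [-0.0, 0.6, -2.4]
width: 0.227
```

Run:
```python
from h import *
print(readout.sense()["force"],readout.sense()["torque"],pose()[0]);delta(np.array([.604,.185,.137]),-97.5,0)
```

```text
[-0.0112005   0.59064472 -2.3725814 ] [-0.02510083  0.23116893  0.00962328] [0.61117614 0.18836657 0.14161692]
shift/30mm [-0.24 -0.11 -0.15] rot [-0.7  1.   0.2]
```

Request:
jog_arm(
  series="0 -0.15 -0.05 0 -0.4 0.6 0.1; 0 -0.08 -0.04 0 -0.3 0.4 0.1; 0 0 0 0 0 0 0",
)

```text
time: 17.65
ee_pos: [0.604, 0.1851, 0.1421]
tcp_rot: [0.0, -0.659, 0.752, -0.0]
force: [-0.1, -0.3, -0.6]
width: 0.232
```

Run:
```python
from h import *
np.set_printoptions(precision=4,suppress=True)
print(readout.sense()["force"],readout.sense()["torque"],pose()[0]);delta(np.array([.604,.185,.140]),-97.5,0)
```

```text
[-0.0951 -0.3127 -0.6036] [0.0192 0.1484 0.0194] [0.604  0.1851 0.1421]
shift/30mm [-0.   -0.   -0.07] rot [-0.  0.  0.]
```

Request:
jog_arm(
  series="0 0 0 -0.12 0 0 0; 0 0 0 -0.05 0 0 0",
)

```text
time: 17.82
ee_pos: [0.6056, 0.1846, 0.1398]
tcp_rot: [0.002, -0.659, 0.752, -0.001]
force: [-3.4, -1.2, 17.3]
width: 0.233
```

Run:
```python
from h import *
np.set_printoptions(precision=4,suppress=True)
print(readout.sense()["force"],readout.sense()["torque"],readout.sense()["dq"],pose()[0]);delta(np.array([.604,.185,.138]),-97.5,0)
```

```text
[-3.449  -1.2394 17.3055] [-0.2814  1.0427 -0.0544] [ 0.0118  0.0002 -0.0045 -0.0067 -0.0083 -0.0091  0.0115] [0.6056 0.1846 0.1398]
shift/30mm [-0.05  0.01 -0.06] rot [-0.1  0.2  0. ]
```

Contact with the floor is confirmed (+17 N at z=0.1398, as predicted, upright to 0.2°). I'll relax, open gently and rise.

Request:
jog_arm(
  series="0 0 0 0 0 0 0; 0.28 0 0 0 0 0 0; 0.4 0 0 0 0 0 0; 0.4 0 0 0 0 0 0; 0.4 0 0 0 0 0 0",
)

```text
time: 18.23
ee_pos: [0.6054, 0.1845, 0.1389]
tcp_rot: [0.001, -0.659, 0.752, -0.001]
force: [-0.0, -0.1, -0.7]
width: 0.398
```

Request:
jog_arm(
  series="0.4 0 0 0.3 0 0 0; 0.4 0 0 0.5 0 0 0; 0.4 0 0 0.8 0 0 0; 0.4 0 0 1 0 0 0; 0.4 0 0 1 0 0 0",
)

```text
time: 18.65
ee_pos: [0.6007, 0.1833, 0.2468]
tcp_rot: [-0.006, -0.659, 0.752, 0.001]
force: [0.3, -0.2, 0.1]
width: 0.402
```

Request:
jog_arm(
  series="0.4 -0.5 0 1 0 0 0; 0.4 -1 0 0.5 0 0 0; 0.4 -1 0 0 0 0 0; 0.4 -1 0 0 0 0 0; 0.4 -1 0 0 0 0 0",
)

```text
time: 19.07
ee_pos: [0.4709, 0.1794, 0.3057]
tcp_rot: [0.002, -0.656, 0.755, -0.004]
force: [-0.7, 0.2, 2.1]
width: 0.399
```

Run:
```python
from h import *
T=cams.grab_frame("top");S=cams.grab_frame("side");print(pose()[0],readout.sense()["force"])
f=lambda F,x,y,w,h,s:cv2.resize(F["pixels"][y:y+h,x:x+w,::-1],None,fx=s,fy=s,interpolation=cv2.INTER_CUBIC)
cv2.imwrite("pics/c12.png",np.hstack([f(T,150,110,133,200,3),f(S,200,100,133,200,3)]))
```

```text
[0.46738506 0.1818815  0.30511882] [0.47031066 0.77683215 0.00302071]
```

View pics/c12.png

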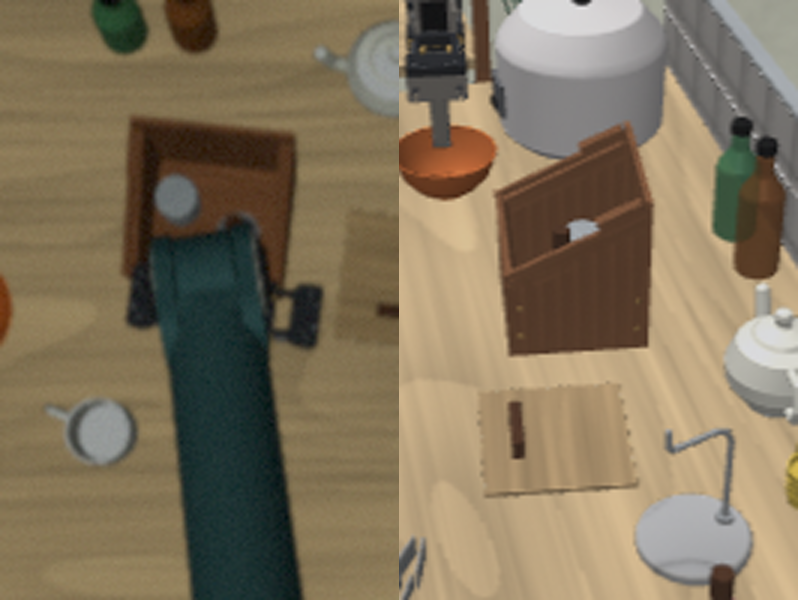

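The knob shows at side pixel (254,179.3), exactly where a knob 0.123 m up at the release point projects. So the infuser stands upright beside the tin, and the lid lies flat with its handle up.

Request:
jog_arm(
  series="0.4 0 0 0 0 0 0; 0.4 0 0 0 0 0 0; 0.4 0 0 0 0 0 0",
)

```text
time: 19.42
ee_pos: [0.4683, 0.1829, 0.3077]
tcp_rot: [0.004, -0.659, 0.752, 0.001]
force: [-0.3, -0.4, -0.1]
width: 0.398
```

```bash
python3 -c "
from h import *
print(readout.sense()['time'],readout.sense()['force']);print(robot.finish_job())"
```

```text
19.4167 [-0.31466188 -0.37862791 -0.07031861]
the job is handed in; nothing more can be done
None
```

The lid is off the box and the infuser stands inside beside the tin; I handed the job in at 19.4 s, inside the 72 s limit.

- **Lid:** I tipped its low end over the lip, slid it about 90 mm down out of the grooves and laid it flat, handle up, on the bare counter between box and stand.
- **Infuser:** I raised it about 37 mm by its knob, drew it off along the hook and set it on the box floor. I let go only after feeling the floor, at about 17 N upward and within 2 mm of the height I expected.

**Last checks:** The last pictures show the lid flat. The infuser's knob is at the exact pixel expected for one standing upright, though the cup is hidden by the box wall and the arm. The arm was clear of everything, with wrist forces near zero. The teapot, mug and bowl looked undisturbed. The tongs were only partly in that view, but the arm never went near them.

**What disagreed:**
- The force reading gave no clear contact when the lid touched the counter. I judged it by the tool height and by its no longer moving down. It read about 9 N just after I opened the jaws, probably the fingertips on the lid.
- The gripper read about 21 mm on the 22 mm knob.
- The two cameras disagreed by up to 8 mm on the box position, but the tin's measured position matched my final estimate to about 1 mm.

I viewed 14 pictures, over the budget of 10 and past the one or two extra allowed.

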